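# Lock the stop screw of a patty press

## Robot

A 7-joint arm with a two-finger parallel gripper is mounted at the origin on a cart in front of the work surface, level with it; the furniture and walls round the work are solid. World frame = base frame: x ahead of the robot, y to its left, z up, the work surface at z = 0. Lengths are in m, angles in rad, forces in N, time in s.
With the tool pointing down it reaches from about 0.4 to 0.85 m from the base axis. Payload 10.4 kg.
Tool frame: the origin (TCP) lies between the finger pads; the fingertips stand 11 mm ahead of it and the grasp point (between the pads) lies 8 mm behind it; x points along the fingers, y is the direction in which the jaws open and shut, and the axes are right-handed (so a half turn about x gives the same grasp; the last joint's range is limited). The gripper opens to 87 mm and grips with 3 to 60 N. Pads are 19 mm wide; open, the fingers measure 117 mm over their backs; the gripper's body (75 mm by 190 mm) begins 51 mm behind the grasp point.
Start: joints at [-1.164, 0.332, -0.065, 1.46, 0.022, 1.35, -0.088], TCP at [0.26, 0.568, 0.234] pointing down, gripper open.
Joint ranges: [-2.6, 2.6], [-0.5, 2.12], [-1.47, 1.34], [0.16, 2.42], [-1.27, 4.41], [0.06, 2.06], [-2.6, 2.6]. Speed limits (rad/s): [2.22, 2.22, 2.79, 2.79, 3.14, 3.14, 3.14].

## Interface

Orientations are given as a unit quaternion [x, y, z, w].
In Python, from bench import r, cams, ticket gives the robot as it stands. The module is installed in compiled form; this text tells all that it offers.
- The arm moves only by the tool drive_tool, never from a script. Its argument "moves" is text: rows parted by semicolons, each of 5 numbers parted by spaces: the shift along the world's x, y, z in m, then the turn about the world's z in degrees, then the closure, from 0 (fully open) to 1 (shut). In form: x y z twist grip; .... A call has 1 to 20 rows; each row shifts and turns the commanded pose from where the row before left it; what a row does not reach is not made up. A row lasts 1/8 s, in which the tool goes at most 62.5 mm and 10.7 degrees, less where a joint would pass 70% of its speed; a pose out of reach is approached as far as the arm can. A call is refused whole if a number of a shift passes 0.0625 or a number of a turn 10.7, either way. A call with a gripper value outside its range is refused whole. The fingers move at their own pace and stop on an object; "newtons" is the grip in N (left out, the last holds). Time passes only in rows, so rows that do not move let the fingers close. It gives the time, the measured TCP pose, the force and the opening at its end, in the units of the state.
- r.read_state(): the state, without advancing time (a new reading comes with each control period).
- cams.camera(name): name is "scene" or "top" or "wrist"; returns a dict with "color" (384x512x3 uint8, red, green, blue), "fx", "fy", "cx", "cy" (pixels), "extrinsics" (4x4, takes a point from camera to world coordinates). Camera axes: x right, y down, z forward; pixel columns grow to the right and rows downward; lengths in m; the calibration is good to about 2 mm. A picture is of the moment at which its call begins. There is no depth.
- ticket.close_job(): hands the job in, once; it reports no verdict.
The state is a dict: "time": time; "joint_positions": joint angles; "joint_vel": joint speeds; "joint_torque": joint torques, N m; "ee_pos": TCP position; "eef_rot": TCP orientation; "ft_force": force on the tool from outside, world axes, zero at the start; "torque": the same for the moment, N m; "width": finger opening in m.
Only numpy, scipy, OpenCV 4.12 (cv2) and the standard library are available. Lean on these libraries where they do the work, as an engineer would, in place of code of your own. Each camera call takes 0.05 s, during which the arm holds its last target.

## Task

The patty thickness on the open press is set, but the jam nut under the head of its stop screw is still loose and would drag the screw round with it. Take the box key from the board and fit it fully home on the screw's square head, its tail just anticlockwise of the guide post, so that the post holds the screw at its setting (within 20 degrees) while you turn the nut clockwise by its lever, until the washer bites and the ball takes a push of about 12 N (over 16 N crushes the washer). Then put the key back on the board, with the nut left tight and the bottles, jars, canister, mug and mill standing where they were.

Things in the scene. Friction and masses are not known exactly. Their poses are not given: they have to be found in the camera images.
- press: open aluminium patty press, fixed. Origin on the worktop on the axis of its upright stop screw, at the press's front; +x runs back over the round mould (centre 118 mm from the screw, 78 mm radius, 42 mm high) to the hinge; the raised upper half stands 190 to 260 mm behind the screw, 300 mm high. Lug under the screw: top at 26 mm. Clockwise means seen from above, everywhere here.
- screw_head (a point): on the stop screw's axis, on its round collar (26 mm wide, face about 60 mm above the worktop) on which the seated key rests. The square head (16 mm across flats, narrower in its top 3 mm) rises 16 mm above this point. The frame turns with the screw: x, y square to the flats, z up; x is where the seated key's tail must point to lie beside the guide post.
- stop_screw (a joint): turn of the stop screw, rad, growing clockwise; 0 = its red mark at the index line at the lug's front. Starts within 0.02 of 0, must stay within 0.35. It turns easily (0.06 N m): unless held, the nut (0.14 N m of thread friction when loose, all of its torque when tight) drags it along.
- guide_post (a point): on the axis of the press's upright guide post (12 mm thick, top at 101 mm), 66 mm above the worktop, 85 mm from the screw's axis. With the key seated square on the head, the post is 1 to 4 mm clockwise of the tail's side; the socket has a further 0.1 rad of play on the head, so the screw turns by 0.1 to 0.25 rad before the key holds it.
- key: box key, 0.18 to 0.29 kg, upright on the board. Origin at the centre of its underside, z up. Below: steel socket block 34 x 34 mm, 17 mm tall, open below (hole 17.7 mm square, 17 mm deep, mouth bevelled 3 mm). Above it: blue grip 26 x 26 mm, from 17 to 55 mm up. Sides of block, hole and grip along x and y. Tail: 12 mm wide, 11 mm tall, level with the underside, along +x to 106 mm.
- key_tail (a point): on the key's tail, 100 mm along +x from the key's axis, 5.5 mm above its underside.
- lever_ball (a point): centre of the black ball (22 mm) on the jam nut's lever, 80 mm from the screw's axis, 60 mm up. Starts 72 to 158 degrees clockwise of the press's +x axis and swings clockwise, round the front. It turns freely (1.8 N) for 0.7 to 1.8 rad, dropping 3.2 mm per rad, until the nut meets the washer: where is only felt. There the push jumps to 6 N, then rises 37 N per rad.
- jam_nut: the nut (31 mm wide, between lug and collar) with its lever: an 8 mm rod that slopes up from the nut, 41 mm above the worktop, to the ball. The frame lies on the screw's axis, z up, and turns with the nut.
- washer_top (a point): upper face of the orange crush washer (33 mm wide) under the nut, 5 mm above washer_foot when free. A push on the ball, square to the lever, of 9 N squeezes it by about 0.25 mm, 12 N by 0.5 mm, 16 N by 0.8 mm. Let go, it stays squeezed (beyond 0.5 mm it springs back a little).
- washer_foot (a point): on the screw's axis, at the lower face of that washer on the lug's top, 26 mm above the worktop; fixed.
- board: bamboo cutting board in a black rubber rim, fixed, 262 mm (its x) by 325 mm (its y), 16 mm thick; origin at the centre of its underside. The key starts on it and goes back on it.
- canister: white canister with a wooden lid, 81 mm wide, 178 mm tall; stands loose on the worktop, origin at the centre of its underside; leave it alone.
- mustard_jar: glass jar with a white lid, 59 mm wide, 103 mm tall; stands loose on the worktop, origin at the centre of its underside; leave it alone.
- spice_jar: spice jar with a black cap, 41 mm wide, 105 mm tall; stands loose on the worktop, origin at the centre of its underside; leave it alone.
- pepper_mill: wooden pepper mill, 58 mm wide, 170 mm tall; stands loose on the worktop, origin at the centre of its underside; leave it alone.
- clip_jar: glass clip jar of rice, 75 mm wide, 107 mm tall; stands loose on the worktop, origin at the centre of its underside; leave it alone.
- oil_bottle: tall oil bottle, 60 mm wide, 272 mm tall; stands loose on the worktop, origin at the centre of its underside; leave it alone.
- mug: green mug, 92 mm wide with a handle at -y, 95 mm tall; stands loose on the worktop, origin at the centre of its underside; leave it alone.
- dish_soap: green bottle of dish soap, 51 x 86 mm, 235 mm tall; stands loose on the worktop, origin at the centre of its underside; leave it alone.
Things that resemble listed ones, but are neither listed nor needed, are in the scene too. What is shaped like the key but green or red is not meant.

How it is judged:
By the outcome, as a careful person would: the job done as asked, in the order asked, and still so for the second after the job is handed in, with the robot touching nothing.
It also fails if it takes over 72 s, if anything falls off the work surface, if the arm or the gripper's body presses on something with over 40 N, if the wrist force passes 120 N, or if a joint passes its speed limit or range.

## Working session

There is one attempt and no reset: what is moved stays moved. The work goes in short steps, Python scripts to look and compute and a tool call to move; the robot and the scene stay as the last step left them, time stands still between calls to the robot, and variables do not carry over. Pictures are saved under pics/ and viewed, and the job is handed in when it is done.

Besides the shell and the picture viewer there is one more tool, called after "Call:" in YAML: its name, and indented under it one key for each argument. drive_tool: Moves the arm, as the interface text tells. Its arguments: {"type":"object","properties":{"moves":{"type":"string"},"newtons":{"type":"number"}},"required":["moves"]}

```bash
mkdir -p pics; python3 - <<'E'
from bench import r,cams
import cv2,numpy as np
for n in ["scene","top","wrist"]:
    c=cams.camera(n); cv2.imwrite(f"pics/{n}0.png",c["color"][:,:,::-1]); print(n,c["fx"],c["fy"],c["cx"],c["cy"]); print(np.round(c["extrinsics"],4).tolist())
print(r.read_state())
E
```

```text
scene 378.0451144522311 378.0451144522311 257.128551459967 186.0123091143444
[[0.5138, -0.5895, 0.6233, -0.1696], [-0.8578, -0.3665, 0.3605, -0.4691], [0.0159, -0.7199, -0.6939, 0.8403], [0.0, 0.0, 0.0, 1.0]]
top 369.0260846379005 369.0260846379005 260.402204398551 193.182038648802
[[-0.0171, -0.9966, 0.0804, 0.4451], [-0.9998, 0.0167, -0.0055, -0.0586], [0.0041, -0.0804, -0.9968, 1.4218], [0.0, 0.0, 0.0, 1.0]]
wrist 271.55453180751346 271.55453180751346 255.1917137436108 186.286780520565
[[0.4164, 0.8736, 0.2517, 0.1916], [0.9092, -0.3998, -0.1164, 0.6002], [-0.0011, 0.2773, -0.9608, 0.3828], [0.0, 0.0, 0.0, 1.0]]
{'time': 0.15, 'joint_positions': array([-1.16359682,  0.3327391 , -0.06471165,  1.46073714,  0.02159767,
        1.34990658, -0.08849718]), 'joint_vel': array([-0.00107243, -0.00186964,  0.0003946 , -0.00331379, -0.00092895,
        0.00048855, -0.00098318]), 'joint_torque': array([ 1.46801645e-03, -6.23632693e+01,  2.51342717e-02, -3.90140462e+01,
       -6.13470515e-02,  3.71718162e-02,  9.44111844e-05]), 'ee_pos': array([0.2603063 , 0.56790412, 0.23293436]), 'eef_rot': array([ 0.15039876,  0.69091234, -0.1511608 ,  0.69077548]), 'ft_force': array([-0.09916493,  0.00488592,  0.18170392]), 'torque': array([0.01944623, 0.02850976, 0.01685075]), 'width': 0.08717903922155322}
```

View pics/scene0.png

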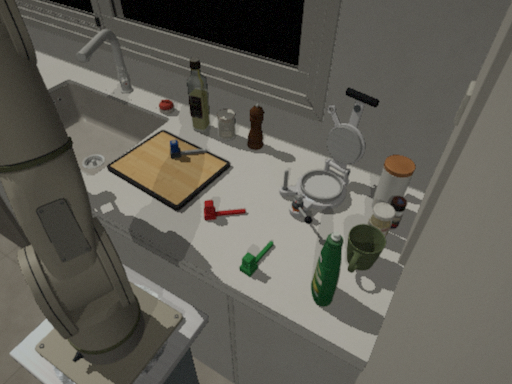

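View pics/top0.png

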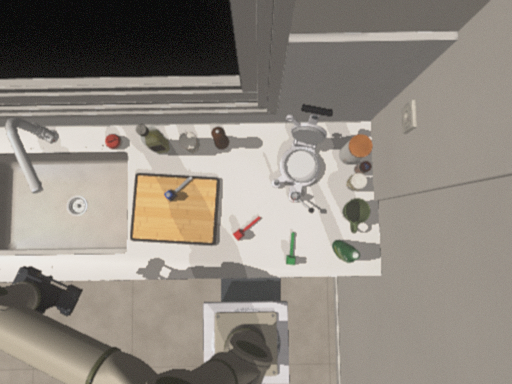

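View pics/wrist0.png

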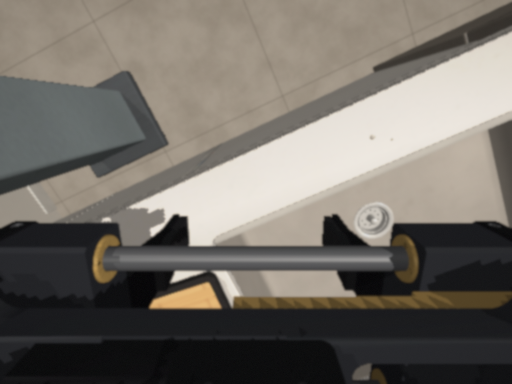

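Candidates shaped like the key in the top view are blue (171,196) on the board, red (239,234) and green (291,259). Blue on the board fits the description. I'll enlarge it and the press to confirm.

```bash
cat > h.py <<'E'
import numpy as np,cv2
from bench import r,cams
def proj(c,p):
    E=c["extrinsics"];q=E[:3,:3].T@(np.asarray(p,float)-E[:3,3]);return np.array([c["fx"]*q[0]/q[2]+c["cx"],c["fy"]*q[1]/q[2]+c["cy"]])
def unproj(c,uv,z):
    E=c["extrinsics"];d=E[:3,:3]@np.array([(uv[0]-c["cx"])/c["fx"],(uv[1]-c["cy"])/c["fy"],1]);o=E[:3,3];return o+d*(z-o[2])/d[2]
def crop(c,x0,y0,w,h,s,fn,pts=[]):
    im=c["color"][y0:y0+h,x0:x0+w,::-1].copy();im=cv2.resize(im,None,fx=s,fy=s,interpolation=cv2.INTER_CUBIC)
    for p,col in pts:
        u=(proj(c,p)+0.5-[x0,y0])*s;cv2.circle(im,tuple(int(round(v)) for v in u),3,col,1)
    cv2.imwrite(fn,im)
E
python3 - <<'E'
from h import *
t=cams.camera("top");s=cams.camera("scene")
a=t["color"][155:220,120:225,::-1];b=t["color"][110:225,255:345,::-1]
a=cv2.resize(a,None,fx=5,fy=5,interpolation=cv2.INTER_CUBIC);b=cv2.resize(b,None,fx=5,fy=5,interpolation=cv2.INTER_CUBIC)
cv2.imwrite("pics/a.png",a);cv2.imwrite("pics/b.png",b)
crop(s,270,80,90,160,5,"pics/c0.png") if 0 else None
crop(s,265,150,90,90,6,"pics/c.png");crop(s,100,125,140,90,5,"pics/d.png")
E
```

```text
(no output)
```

View pics/a.png

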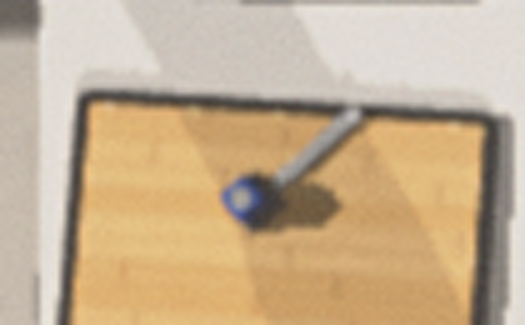

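View pics/b.png

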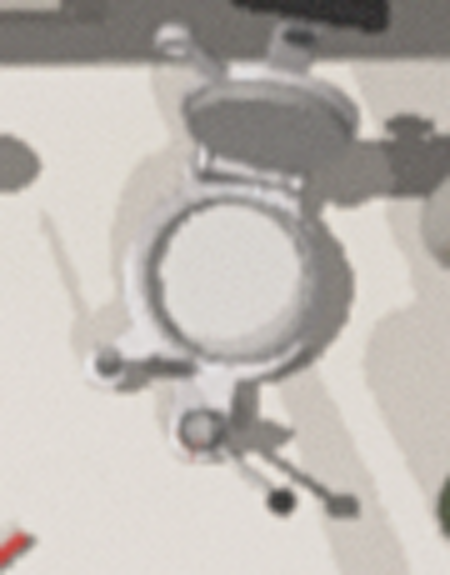

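View pics/c.png

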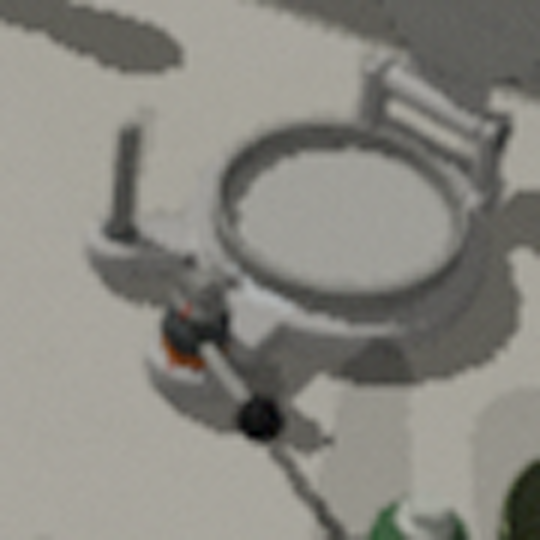

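View pics/d.png

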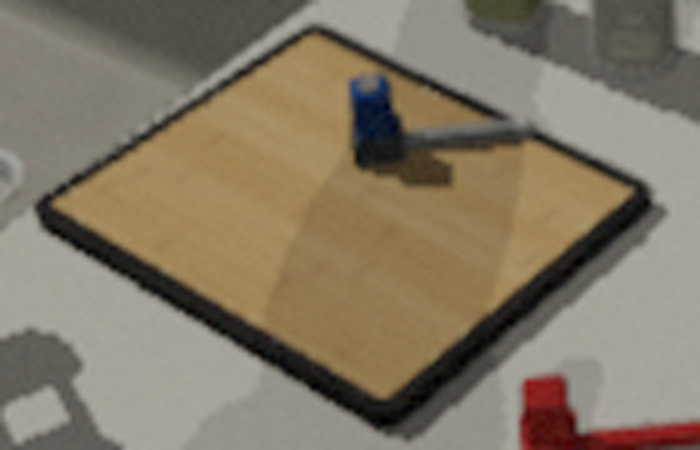

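The blue key on the board (top view (168,195), tail tip (191,177)) is the one meant. The stop screw is at about (295,195), the guide post at (276,182) and the ball at (311,210). Next I'll compute positions.

```bash
python3 - <<'E'
from h import *
t=cams.camera("top");s=cams.camera("scene")
def T(x,y,x0,y0,k,z,c=t): return np.round(unproj(c,((x+.5)/k-.5+x0,(y+.5)/k-.5+y0),z),4)
print("grip top",T(241,199,120,155,5,.071),"tail tip",T(359,111,120,155,5,.027))
print("scene grip top",T(369,83,100,125,5,.071,s),"tailtip",T(530,129,100,125,5,.027,s))
S=T(203,425,255,110,5,.076);P=T(108,360,255,110,5,.101);B=T(281,501,255,110,5,.06);M=T(231,278,255,110,5,.042)
print("screw",S,"post",P,np.linalg.norm((S-P)[:2]),"ball",B,np.linalg.norm((S-B)[:2]),"mould",M,np.linalg.norm((S-M)[:2]))
print("scene: screw",T(208,288,265,150,6,.076,s),"post",T(133,122,265,150,6,.101,s),"ball",T(261,418,265,150,6,.06,s))
print("ang",[np.degrees(np.arctan2(*(X-S)[[1,0]])) for X in (P,B,M)])
for n,p in dict(board1=(85,95),board2=(492,118)).items(): print(n,T(*p,120,155,5,.016))
E
```

```text
grip top [0.5552 0.2736 0.071 ] tail tip [0.6244 0.195  0.027 ]
scene grip top [0.5586 0.2773 0.071 ] tailtip [0.6185 0.1936 0.027 ]
screw [ 0.5462 -0.1932  0.076 ] post [ 0.5924 -0.1234  0.101 ] 0.08370471910233021 ball [ 0.4902 -0.251   0.06  ] 0.08047881708872216 mould [ 0.6598 -0.2205  0.042 ] 0.11683428435181176
scene: screw [ 0.5394 -0.1976  0.076 ] post [ 0.5995 -0.1241  0.101 ] ball [ 0.4926 -0.2493  0.06  ]
ang [np.float64(56.49977862985724), np.float64(-134.09381543318895), np.float64(-13.512900269283287)]
board1 [0.6416 0.4069 0.016 ]
board2 [0.6187 0.0952 0.016 ]
```

```bash
python3 - <<'E'
from h import *
t=cams.camera("top");s=cams.camera("scene")
crop(t,100,110,290,165,2.7,"pics/e.png")
print("bottle",unproj(s,(203,127),0),unproj(t,(157,150),0),"top",unproj(s,(195,64),.272),unproj(t,(142,129),.272))
print("soap",unproj(s,(324,300),0),unproj(s,(336,238),.235),"top view",unproj(t,(355,256),.235))
print("mill",unproj(s,(256,147),0),"red",unproj(t,(239,234),.05),unproj(t,(261,218),.01),"mug",unproj(t,(356,210),.095))
print("green",unproj(t,(291,259),.05))
E
```

```text
bottle [0.75409261 0.30887576 0.        ] [0.73528115 0.33369738 0.        ] top [0.723057   0.28964281 0.272     ] [0.74789502 0.30644923 0.272     ]
soap [ 0.32678582 -0.37816066  0.        ] [ 0.32828556 -0.36854955  0.235     ] top view [ 0.33494273 -0.36307211  0.235     ]
mill [0.75604465 0.07450836 0.        ] red [0.40567401 0.0155276  0.05      ] [ 0.46381758 -0.06702003  0.01      ] mug [ 0.48559556 -0.40876081  0.095     ]
green [ 0.31096494 -0.1745194   0.05      ]
```

View pics/e.png

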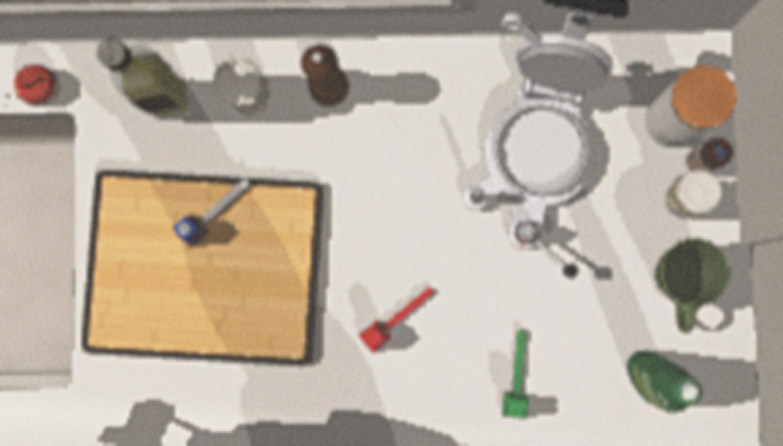

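Call:
drive_tool:
  moves: "0.02 -0.02 0.01 -10.5 0;0.025 -0.025 0.005 -10.5 0;0.03 -0.03 0 -10.5 0;0.03 -0.03 0 -10.5 0;0.03 -0.03 0 -10.5 0;0.03 -0.03 0 -10.5 0;0.03 -0.03 0 -10.5 0;0.03 -0.03 0 -10.5 0;0.03 -0.03 0 -10.5 0;0.02 -0.02 0 -10.5 0;0.01 -0.015 0 -10.5 0;0 0 0 0 0;0 0 0 0 0"

```text
time: 2.08
ee_pos: [0.5448, 0.2793, 0.2485]
eef_rot: [-0.664, -0.243, 0.664, -0.243]
ft_force: [0.9, 0.0, 0.3]
width: 0.0872
```

```bash
python3 - <<'E'
from h import *
w=cams.camera("wrist")
cv2.imwrite("pics/w1.png",w["color"][:,:,::-1])
np.save("w1.npy",w["extrinsics"])
print(w["extrinsics"].round(3).tolist(), r.read_state()["joint_positions"])
print(proj(w,(.5565,.2755,.071)),proj(w,(.5565,.2755,.016)),proj(w,(.621,.194,.027)))
E
```

```text
[[0.645, -0.734, -0.211, 0.603], [-0.764, -0.62, -0.178, 0.329], [0.0, 0.276, -0.961, 0.399], [0.0, 0.0, 0.0, 1.0]] [-0.86351975  0.3034398   0.39667905  1.49575635 -0.11875874  1.36618255
 -1.32871116]
[263.86668453 167.33367495] [262.67254439 159.27611868] [337.63019883 163.0732526 ]
```

View pics/w1.png

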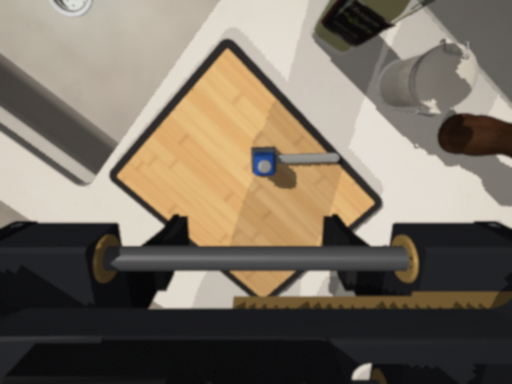

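```bash
python3 - <<'E'
from h import *
w=cams.camera("wrist")
crop(w,240,135,110,60,7,"pics/w1c.png",[((.5565,.2755,.071),(0,255,0)),((.621,.194,.027),(0,255,0))])
E
```

```text
(no output)
```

View pics/w1c.png

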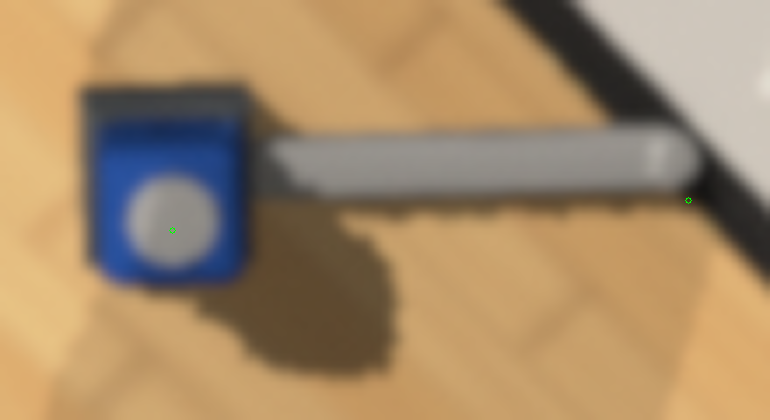

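```bash
python3 - <<'E'
from h import *
w=cams.camera("wrist")
U=lambda x,y,z:unproj(w,((x+.5)/7-.5+240,(y+.5)/7-.5+135),z)
g=U(173,222,.071);a=U(300,167,.027);b=U(640,160,.027);e=U(698,160,.027)
print(g,a,b,e,"yaw",np.degrees(np.arctan2(*(b-a)[[1,0]])),np.degrees(np.arctan2(*(e-g)[[1,0]])),np.linalg.norm((e-g)[:2]))
d=(b-a)/np.linalg.norm((b-a)[:2]);print("axis from tail",e-.106*d)
R=w["extrinsics"];print("jaw",np.degrees(np.arctan2(R[1,0],R[0,0])))
print(r.read_state()["ee_pos"])
E
```

```text
[0.55777886 0.27605531 0.071     ] [0.57630206 0.25700996 0.027     ] [0.62060894 0.2066444  0.027     ] [0.62798982 0.19789351 0.027     ] yaw -48.661719801248495 -48.06737085136578 0.10506590664980286
axis from tail [0.55797645 0.27748075 0.027     ]
jaw -49.851404959970516
[0.54478121 0.27928997 0.24859187]
```

Key found at (0.558, 0.2765), yaw −48.5°. Descending to grasp the blue grip.

Call:
drive_tool:
  moves: "0.013 -0.003 -0.03 1.3 0;0 0 -0.05 0 0;0 0 -0.05 0 0;0 0 -0.045 0 0;0 0 -0.022 0 0;0 0 0 0 0"
  newtons: 35

```text
time: 2.98
ee_pos: [0.557, 0.2752, 0.0499]
eef_rot: [-0.661, -0.249, 0.663, -0.249]
ft_force: [-0.4, 0.2, 0.0]
width: 0.087
```

Call:
drive_tool:
  moves: "0 0 0 0 0.6;0 0 0 0 1;0 0 0 0 1;0 0 0 0 1;0 0 0 0 1;0 0 0 0 1"
  newtons: 35

```text
time: 3.72
ee_pos: [0.5584, 0.2752, 0.0516]
eef_rot: [0.662, 0.249, -0.662, 0.249]
ft_force: [-0.1, 0.2, 0.2]
width: 0.0349
```

Call:
drive_tool:
  moves: "0 0 0 0 1;0 0 0 0 1"

```text
time: 3.98
ee_pos: [0.5583, 0.2752, 0.0515]
eef_rot: [-0.662, -0.249, 0.662, -0.249]
ft_force: [-0.4, -0.0, 0.3]
width: 0.0258
```

Call:
drive_tool:
  moves: "0 0 0.03 0 1;0 0 0.06 0 1;0 0 0.06 0 1;0 -0.025 0.05 5 1;0 -0.045 0 10 1;0 -0.045 0 10 1;0 -0.045 0 10 1;0 -0.045 0 10 1;0 -0.045 0 10 1;0 -0.045 0 10 1;0 -0.045 0 10 1;0 -0.045 0 10 1;0.005 -0.045 0 10 1;0 -0.035 0 10 1;0 -0.02 0 10 1;0 -0.01 0 10 1;0 0 0 0 1;0 0 0 0 1"

```text
time: 6.22
ee_pos: [0.5634, -0.2191, 0.2513]
eef_rot: [0.086, 0.702, -0.086, 0.702]
ft_force: [-0.5, 1.1, -3.2]
width: 0.026
```

```bash
python3 - <<'E'
from h import *
w=cams.camera("wrist")
cv2.imwrite("pics/w2.png",w["color"][:,:,::-1])
st=r.read_state();print(st["joint_positions"].round(2),st["ee_pos"],st["width"])
R=w["extrinsics"];print("jaw",np.degrees(np.arctan2(R[1,0],R[0,0])))
print(proj(w,(.543,-.195,.076)),proj(w,(.594,-.1235,.101)))
E
```

```text
[-0.07  0.29  0.46  1.51 -0.13  1.37  1.72] [ 0.56351913 -0.21893214  0.25139292] 0.025959467395988967
jaw 75.99451116890859
[269.95470863 151.34389328] [341.93060484 182.63955455]
```

View pics/w2.png

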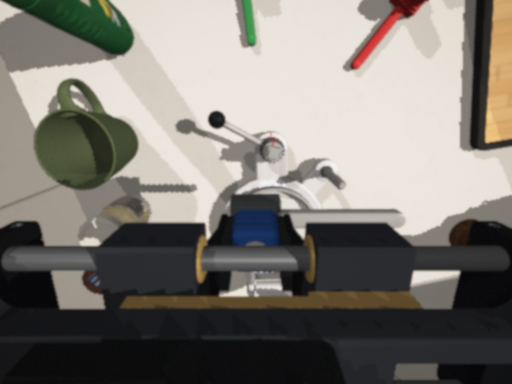

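```bash
python3 - <<'E'
from h import *
w=cams.camera("wrist")
crop(w,200,95,160,100,5,"pics/w2c.png",[((.543,-.195,.076),(0,255,0)),((.594,-.1235,.101),(0,255,0))])
crop(w,220,180,190,70,4,"pics/w2d.png")
E
```

```text
(no output)
```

View pics/w2c.png

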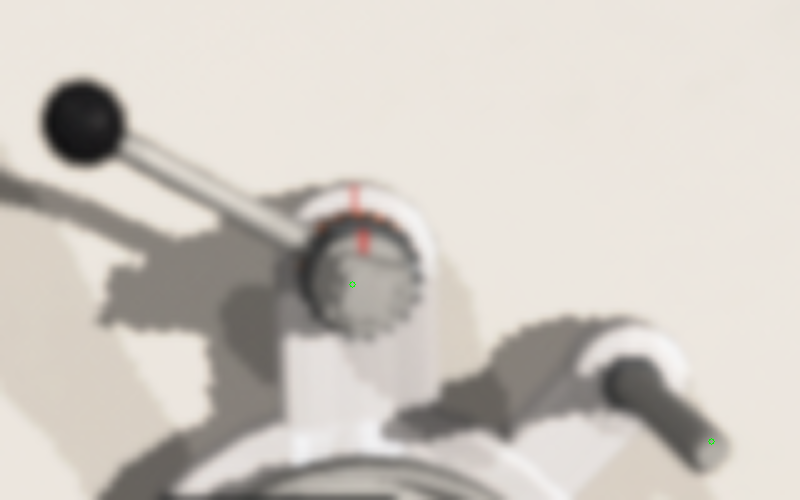

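View pics/w2d.png

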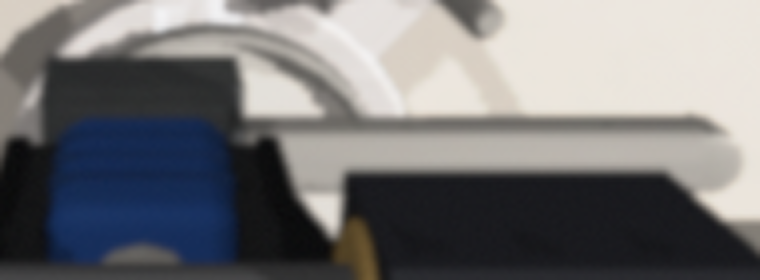

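```bash
python3 - <<'E'
from h import *
ims=[cams.camera("wrist") for _ in range(8)]
w=ims[0]
im=np.mean([i["color"] for i in ims],0)[130:170,255:295,::-1]
im=cv2.resize(im,None,fx=15,fy=15,interpolation=cv2.INTER_CUBIC)
g=np.clip((im-90)*2.2,0,255).astype(np.uint8)
cv2.imwrite("pics/w2e.png",g)
t=cams.camera("top")
E
```

```text
(no output)
```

View pics/w2e.png

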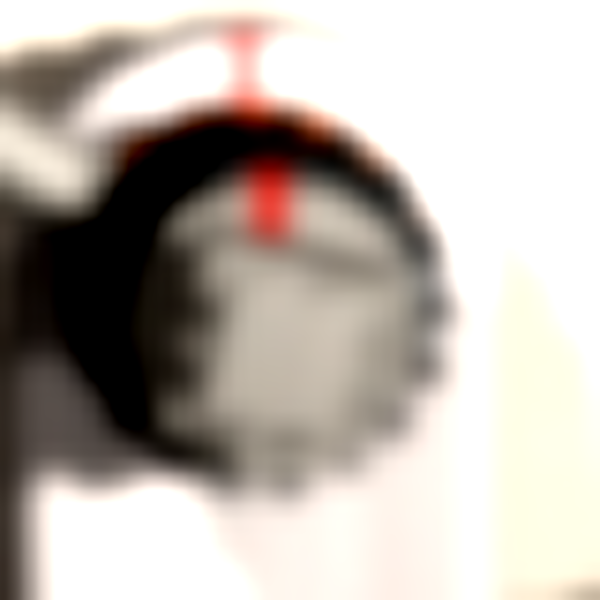

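```bash
python3 - <<'E'
from h import *
w=cams.camera("wrist")
U=lambda x,y,k,x0,y0,z:unproj(w,((x+.5)/k-.5+x0,(y+.5)/k-.5+y0),z)
print("collar",U(298,322,15,255,130,.06)); print("index",U(248,70,15,255,130,.026))
print("post top",U(711,455,5,200,95,.101)); print("post low",U(628,382,5,200,95,.045))
print("ball",U(83,121,5,200,95,.06))
E
```

```text
collar [ 0.54653465 -0.19002164  0.06      ]
index [ 0.52864294 -0.18828108  0.026     ]
post top [ 0.59727661 -0.12478099  0.101     ]
post low [ 0.59166508 -0.12911876  0.045     ]
ball [ 0.49104856 -0.25039122  0.06      ]
```

Call:
drive_tool:
  moves: "0.025 0.0 -0.02 -4 1;0 0 -0.05 -4 1;0 0 -0.03 -2 1;0 0 0 0 1;0 0 0 0 1"

```text
time: 7.45
ee_pos: [0.5892, -0.2202, 0.1532]
eef_rot: [0.146, 0.691, -0.146, 0.693]
ft_force: [0.5, 0.3, -2.0]
width: 0.0259
```

```bash
python3 - <<'E'
from h import *
ims=[cams.camera("wrist") for _ in range(4)]
w=dict(ims[0]);w["color"]=np.mean([i["color"] for i in ims],0).astype(np.uint8)
cv2.imwrite("pics/w3.png",w["color"][:,:,::-1]);np.savez("w3.npz",**w)
R=w["extrinsics"];print("jaw",np.degrees(np.arctan2(R[1,0],R[0,0])))
E
```

```text
jaw 66.230325779983
```

View pics/w3.png

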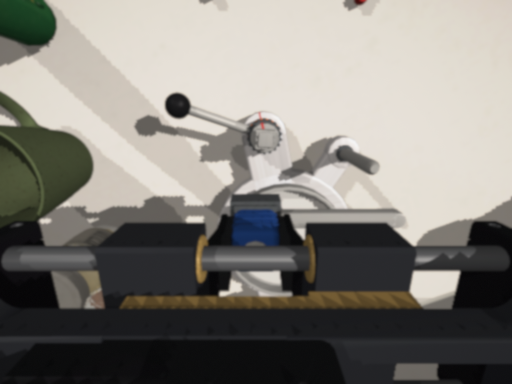

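```bash
python3 - <<'E'
from h import *
w=dict(np.load("w3.npz"))
crop(w,235,105,60,60,10,"pics/w3a.png")
im=cv2.imread("pics/w3a.png");cv2.imwrite("pics/w3a.png",np.clip((im.astype(float)-70)*1.8,0,255).astype(np.uint8))
crop(w,325,125,65,60,8,"pics/w3b.png")
crop(w,225,180,190,75,4,"pics/w3d.png")
E
```

```text
(no output)
```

View pics/w3a.png

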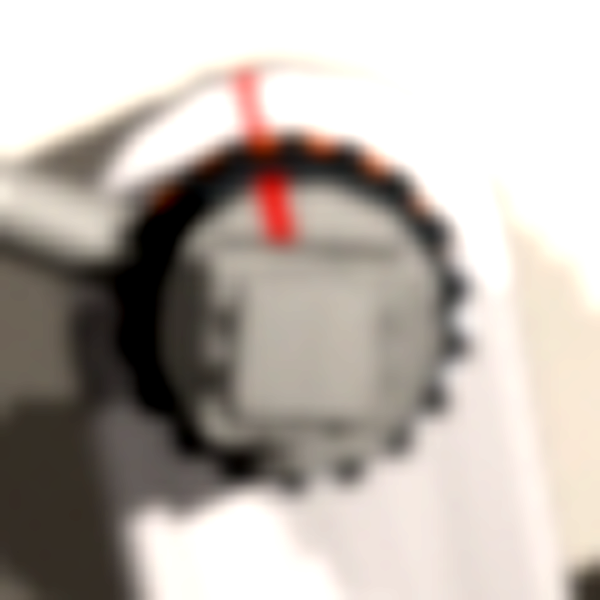

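View pics/w3b.png

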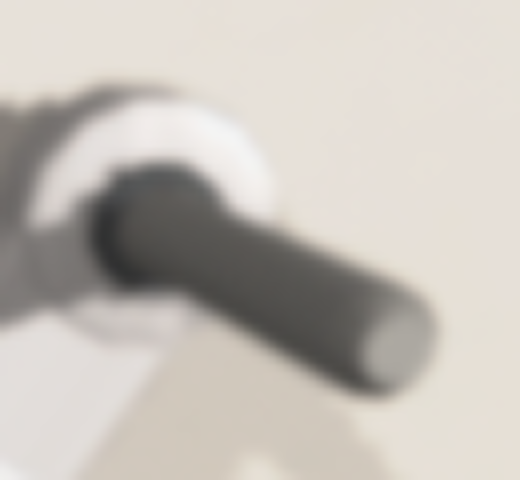

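View pics/w3d.png

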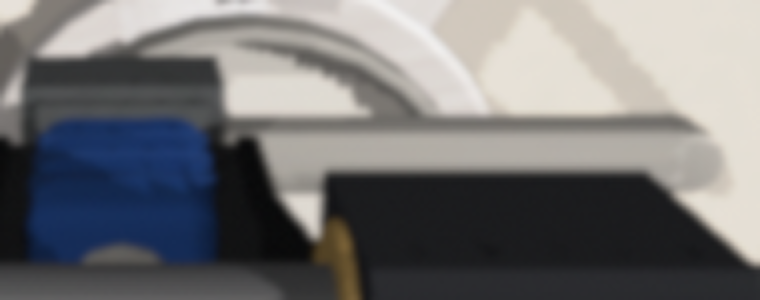

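```bash
python3 - <<'E'
from h import *
w=dict(np.load("w3.npz"))
U=lambda x,y,k,x0,y0,z:unproj(w,((x+.5)/k-.5+x0,(y+.5)/k-.5+y0),z)
a=lambda v:np.degrees(np.arctan2(v[1],v[0]))
A=lambda x,y,z:U(x,y,10,235,105,z)
c=A(300,322,.06);h=A(310,348,.076);print("collar",c,"headtop",h)
print("flat dirs",a(A(375,424,.076)-A(240,415,.076)),a(A(390,257,.06)-A(215,243,.06)),a(A(380,410,.076)-A(377,290,.076)),a(A(240,410,.076)-A(244,290,.076)))
print("redmark dir",a(A(283,235,.06)-A(268,182,.06)),a(A(248,80,.026)-c), a(c-A(246,75,.026)))
P=U(396,348,8,325,125,.101);print("post",P,"angle from collar",a(P-c),np.linalg.norm((P-c)[:2]))
B=unproj(w,(177.5,105),.06);print("ball",B,a(B-c),np.linalg.norm((B-c)[:2]))
zt=.1532-.0355
K=lambda x,y,z:U(x,y,4,225,180,z)
for x in (350,500,650):
    p=K(x,131,zt+.011);print("tail far edge",p)
tcp=r.read_state()["ee_pos"];print(tcp)
u=np.array([np.cos(np.radians(156.23)),np.sin(np.radians(156.23))]) ; j=np.array([u[1],-u[0]])
for nm,p in (("tail",K(500,131,zt+.011)),("tailN",K(300,188,zt+.011)),("blk",K(120,85,zt+.017)),("blkbot",K(120,59,zt)),("blkL",K(27,86,zt+.017)),("blkR",K(222,86,zt+.017)),("tip",K(722,160,zt+.011))):
    d=(p-tcp)[:2];print(nm,"perp",d@u,"jaw",d@j)
E
```

```text
collar [ 0.54594634 -0.19139902  0.06      ] headtop [ 0.54651129 -0.19132327  0.076     ]
flat dirs 62.41963610497095 61.740953765947914 -21.313231771726386 -25.4852721440241
redmark dir -7.250117447768698 167.9757087385291 -11.75692119722739
post [ 0.59672029 -0.12407612  0.101     ] angle from collar 52.97693448676482 0.08432298963365334
ball [ 0.4911109  -0.24909644  0.06      ] -133.54314519621735 0.07959847658538964
tail far edge [ 0.59901301 -0.1810536   0.1287    ]
tail far edge [ 0.60941908 -0.15743782  0.1287    ]
tail far edge [ 0.61982657 -0.13381881  0.1287    ]
[ 0.58906972 -0.22006095  0.15304627]
tail perp 0.006618126645363502 jaw 0.06551299946747102
tailN perp -0.004047323240642129 jaw 0.031592283180805966
blk perp 0.017099498118926 jaw 0.00015791709282009432
blkbot perp 0.016082571896609825 jaw 0.00013113474671347058
blkL perp 0.016928340308862127 jaw -0.01509792164677237
blkR perp 0.016923323989989327 jaw 0.016891389254888003
tip perp 0.0012229459818951737 jaw 0.10454434695678894
```

Screw axis at (0.546, −0.191), flats at about 62°, post at 53°, so the tail must point to about 62.5°. The held key is aligned with the jaws. Now positioning above the head.

Call:
drive_tool:
  moves: "-0.02 0.013 0 -3.2 1;-0.0226 0.0153 0 0 1;0 0 -0.015 0 1;0 0 -0.012 0 1;0 0 -0.006 0 1;0 0 0 0 1"

```text
time: 8.4
ee_pos: [0.5457, -0.1918, 0.1179]
eef_rot: [0.165, 0.688, -0.165, 0.687]
ft_force: [0.5, 0.3, -2.6]
width: 0.0258
```

```bash
python3 - <<'E'
from h import *
s=cams.camera("scene");crop(s,265,120,100,110,6,"pics/s4.png")
w=cams.camera("wrist");cv2.imwrite("pics/w4.png",w["color"][:,:,::-1])
R=w["extrinsics"];print("jaw",np.degrees(np.arctan2(R[1,0],R[0,0])))
st=r.read_state();print(st["ee_pos"],st["ft_force"])
E
```

```text
jaw 62.97263149093663
[ 0.546075   -0.19185615  0.11867643] [-0.11319316  0.64253107 -2.08332906]
```

View pics/s4.png

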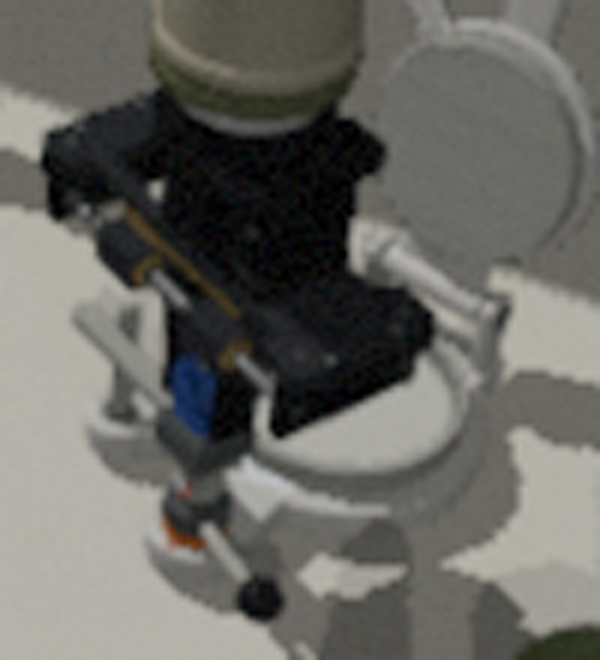

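View pics/w4.png

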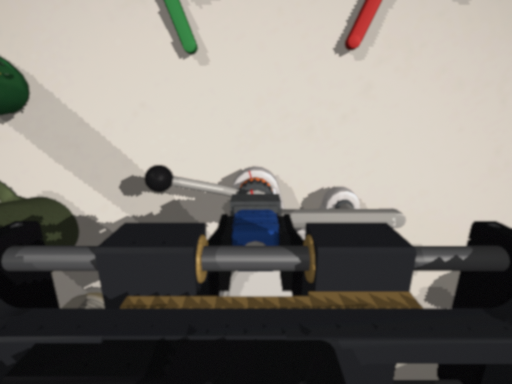

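Call:
drive_tool:
  moves: "0 0 -0.005 0 1;0 0 -0.004 0 1;0 0 -0.003 0 1;0 0 0 0 1"

```text
time: 9.0
ee_pos: [0.5458, -0.1915, 0.1064]
eef_rot: [0.165, 0.688, -0.165, 0.687]
ft_force: [0.7, -0.8, -3.2]
width: 0.026
```

Call:
drive_tool:
  moves: "0 0 -0.004 0 1;0 0 -0.003 0 1;0 0 -0.002 0 1;0 0 0 0 1"

```text
time: 9.5
ee_pos: [0.5458, -0.1915, 0.0974]
eef_rot: [0.165, 0.688, -0.165, 0.688]
ft_force: [0.1, -0.5, -3.2]
width: 0.0258
```

Call:
drive_tool:
  moves: "0 0 -0.0015 0 1;0 0 -0.0015 0 1;0 0 0 0 1"

```text
time: 9.88
ee_pos: [0.546, -0.1916, 0.0958]
eef_rot: [0.166, 0.687, -0.165, 0.688]
ft_force: [-3.9, 0.5, 11.1]
width: 0.0257
```

Contact came at the expected height, with the key underside at about 60 mm. Releasing.

Call:
drive_tool:
  moves: "0 0 0.0008 0 1;0 0 0 0 0.3;0 0 0 0 0;0 0 0 0 0;0 0 0 0 0;0 0 0.03 0 0;0 0 0.05 0 0;0 0 0.03 0 0;0 0 0 0 0"

```text
time: 11.0
ee_pos: [0.547, -0.192, 0.2079]
eef_rot: [0.165, 0.686, -0.165, 0.689]
ft_force: [-0.2, -0.0, -1.8]
width: 0.0863
```

```bash
python3 - <<'E'
from h import *
s=cams.camera("scene");crop(s,265,140,90,90,6,"pics/s5.png")
w=cams.camera("wrist");cv2.imwrite("pics/w5.png",w["color"][:,:,::-1]);np.savez("w5.npz",**w)
R=w["extrinsics"];print("jaw",np.degrees(np.arctan2(R[1,0],R[0,0])))
st=r.read_state();print(st["time"],st["ee_pos"],st["ft_force"],st["joint_positions"].round(2))
E
```

```text
jaw 62.99459327996298
11.1 [ 0.5457009  -0.1913576   0.20497992] [-0.19732116 -0.06020704  0.20886856] [-0.15  0.26  0.48  1.65 -0.13  1.26  1.46]
```

View pics/s5.png

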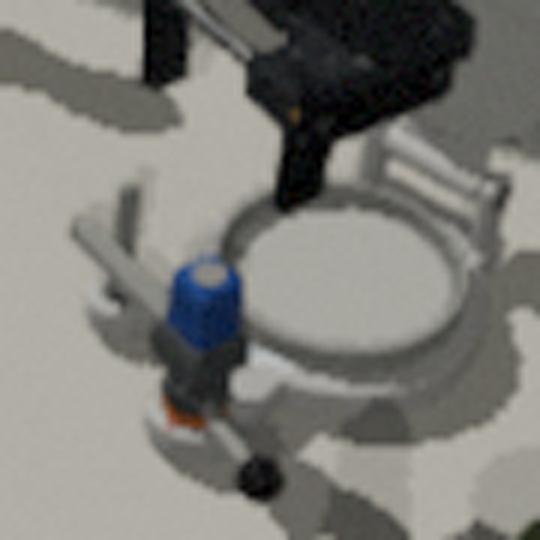

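View pics/w5.png

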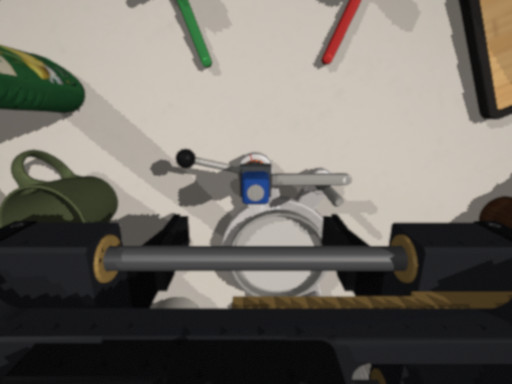

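Call:
drive_tool:
  moves: "-0.006 -0.006 0 -10.6 0;-0.006 -0.006 0 -10.6 0;-0.006 -0.006 0 -10.6 0;-0.006 -0.006 0 -10.6 0;-0.006 -0.006 0 -10.6 0;-0.006 -0.006 0 -10.6 0;-0.006 -0.006 0 -10.6 0;-0.006 -0.006 0 -10.6 0;-0.0065 -0.006 0 -10.6 0;0 -0.004 0 -10.6 0;0 0 -0.03 0 0;0 0 0 0 0;0 0 0 0 0"

```text
time: 12.72
ee_pos: [0.4912, -0.2496, 0.1756]
eef_rot: [-0.648, -0.282, 0.649, -0.282]
ft_force: [0.5, -0.4, 0.3]
width: 0.0871
```

```bash
python3 - <<'E'
from h import *
w=cams.camera("wrist");cv2.imwrite("pics/w6.png",w["color"][:,:,::-1]);np.savez("w6.npz",**w)
R=w["extrinsics"];print("jaw",np.degrees(np.arctan2(R[1,0],R[0,0])))
st=r.read_state();print(st["time"],st["ee_pos"],st["ft_force"],st["joint_positions"].round(2))
s=cams.camera("scene");crop(s,255,110,110,130,4.6,"pics/s6.png")
E
```

```text
jaw -42.997966592159905
12.775 [ 0.49151543 -0.24965598  0.17594472] [0.37143362 0.16005536 0.06263167] [-0.26  0.25  0.76  1.77 -0.18  1.19 -0.2 ]
```

View pics/w6.png

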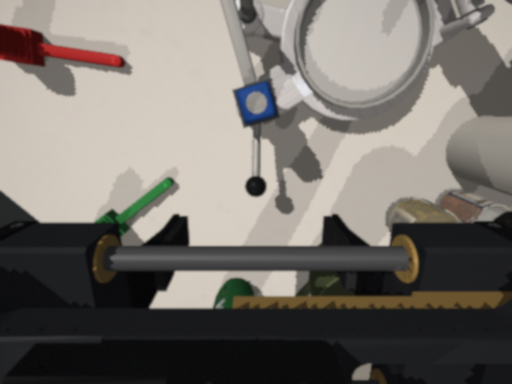

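View pics/s6.png

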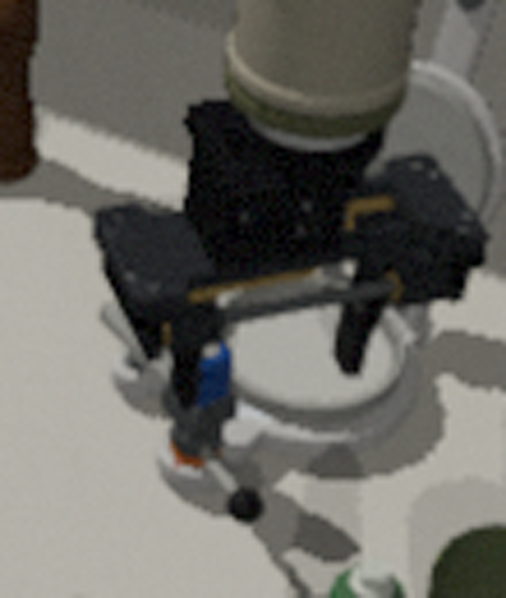

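Call:
drive_tool:
  moves: "0 0 -0.04 0 0;0 0 -0.04 0 0;0 0 -0.024 0 0.3;0 0 -0.01 0 0.6;0 0 0 0 0.6;0 0 0 0 0.6;0 0 0 0 0.6"
  newtons: 20

```text
time: 13.7
ee_pos: [0.4919, -0.2497, 0.0623]
eef_rot: [0.649, 0.282, -0.648, 0.282]
ft_force: [-0.8, -0.4, -0.5]
width: 0.0449
```

```bash
python3 - <<'E'
from h import *
w=cams.camera("wrist");cv2.imwrite("pics/w7.png",w["color"][:,:,::-1])
# plan arc: C, R
C=np.array([.546,-.1914]);R=.08
ph=np.radians(-133.5);
p0=C+R*np.array([np.cos(ph),np.sin(ph)])
st=r.read_state();print(st["ee_pos"],st["ft_force"],st["width"])
prev=st["ee_pos"][:2]
for k in range(1,23):
    a=ph-np.radians(6*k);p=C+R*np.array([np.cos(a),np.sin(a)]);print(k,np.degrees(a).round(1),(p-prev).round(4),p.round(4));prev=p
E
```

```text
[ 0.49177062 -0.24961824  0.06210537] [-0.62910546  0.11427254 -0.37238123] 0.040928810458945565
1 -139.5 [-0.0066  0.0063] [ 0.4852 -0.2434]
2 -145.5 [-0.0051  0.0066] [ 0.4801 -0.2367]
3 -151.5 [-0.0044  0.0071] [ 0.4757 -0.2296]
4 -157.5 [-0.0036  0.0076] [ 0.4721 -0.222 ]
5 -163.5 [-0.0028  0.0079] [ 0.4693 -0.2141]
6 -169.5 [-0.002   0.0081] [ 0.4673 -0.206 ]
7 -175.5 [-0.0011  0.0083] [ 0.4662 -0.1977]
8 -181.5 [-0.0002  0.0084] [ 0.466  -0.1893]
9 -187.5 [0.0007 0.0083] [ 0.4667 -0.181 ]
10 -193.5 [0.0015 0.0082] [ 0.4682 -0.1727]
11 -199.5 [0.0024 0.008 ] [ 0.4706 -0.1647]
12 -205.5 [0.0032 0.0077] [ 0.4738 -0.157 ]
13 -211.5 [0.004  0.0074] [ 0.4778 -0.1496]
14 -217.5 [0.0047 0.0069] [ 0.4825 -0.1427]
15 -223.5 [0.0054 0.0064] [ 0.488  -0.1363]
16 -229.5 [0.0061 0.0058] [ 0.494  -0.1306]
17 -235.5 [0.0066 0.0051] [ 0.5007 -0.1255]
18 -241.5 [0.0071 0.0044] [ 0.5078 -0.1211]
19 -247.5 [0.0076 0.0036] [ 0.5154 -0.1175]
20 -253.5 [0.0079 0.0028] [ 0.5233 -0.1147]
21 -259.5 [0.0081 0.002 ] [ 0.5314 -0.1127]
22 -265.5 [0.0083 0.0011] [ 0.5397 -0.1116]
```

View pics/w7.png

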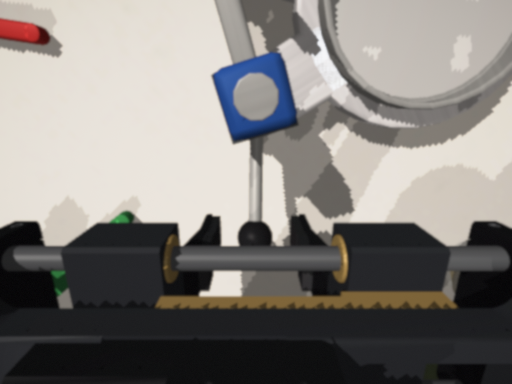

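Call:
drive_tool:
  moves: "-0.0066 0.0063 0 -6 0.6;-0.0051 0.0066 0 -6 0.6;-0.0044 0.0071 0 -6 0.6;-0.0036 0.0076 0 -6 0.6;-0.0028 0.0079 0 -6 0.6;-0.002 0.0081 -0.0005 -6 0.6"

```text
time: 14.5
ee_pos: [0.4672, -0.2061, 0.0614]
eef_rot: [0.704, 0.066, -0.703, 0.067]
ft_force: [1.2, -1.6, -0.1]
width: 0.0349
```

```bash
cat > f.py <<'E'
from h import *
def rep(pic=None,C=np.array([.546,-.1914])):
    st=r.read_state();p=st["ee_pos"][:2]-C;a=np.arctan2(p[1],p[0]);a=a if a<0 else a-2*np.pi
    t=np.array([np.sin(a),-np.cos(a)]);F=-st["ft_force"][:2]
    q=st["eef_rot"]
    jaw=np.degrees(np.arctan2(1-2*(q[0]**2+q[2]**2),2*(q[0]*q[1]-q[3]*q[2])))
    j=np.array([np.cos(np.radians(jaw)),np.sin(np.radians(jaw))])
    print("t",st["time"],"ang",np.degrees(a).round(2),"rad",np.hypot(*p).round(4),"z",st["ee_pos"][2].round(4),"jaw",jaw.round(1),"Ftan",(F@t).round(2),"Frad",(F@p/np.hypot(*p)).round(2),"Fjaw",(F@j).round(2),"j7",st["joint_positions"][6].round(2),"w",st["width"].round(4))
if __name__=="__main__":
    import sys
    rep()
    if len(sys.argv)>1:
        w=cams.camera("wrist");cv2.imwrite(f"pics/{sys.argv[1]}.png",w["color"][:,:,::-1])
        s=cams.camera("scene");crop(s,255,110,110,130,4.6,f"pics/{sys.argv[1]}s.png")
E
python3 f.py w8
```

```text
Traceback (most recent call last):
  File "f.py", line 11, in <module>
    rep()
    ~~~^^
  File "f.py", line 8, in rep
    print("t",st["time"],"ang",np.degrees(a).round(2),"rad",np.hypot(*p).round(4),"z",st["ee_pos"][2].round(4),"jaw",jaw.round(1),"Ftan",(F@t).round(2),"Frad",(F@p/np.hypot(*p)).round(2),"Fjaw",(F@j).round(2),"j7",st["joint_positions"][6].round(2),"w",st["width"].round(4))
                                                                                                                                                                                                                                                            ^^^^^^^^^^^^^^^^^
AttributeError: 'float' object has no attribute 'round'
```

```bash
sed -i 's/,st\["width"\].round(4))/,st["width"])/' f.py; python3 f.py w8
```

```text
t 14.5 ang -169.44 rad 0.0801 z 0.0614 jaw -79.2 Ftan 1.78 Frad 0.86 Fjaw -1.78 j7 -0.78 w 0.03486854806094271
```

View pics/w8.png

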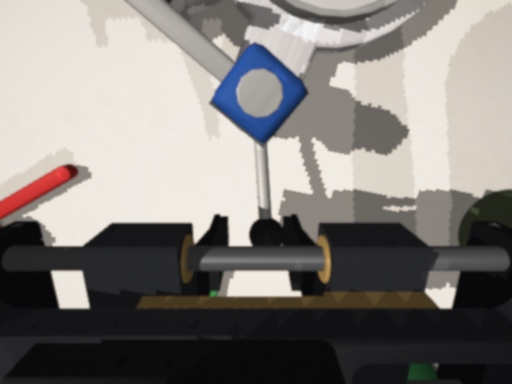

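View pics/w8s.png

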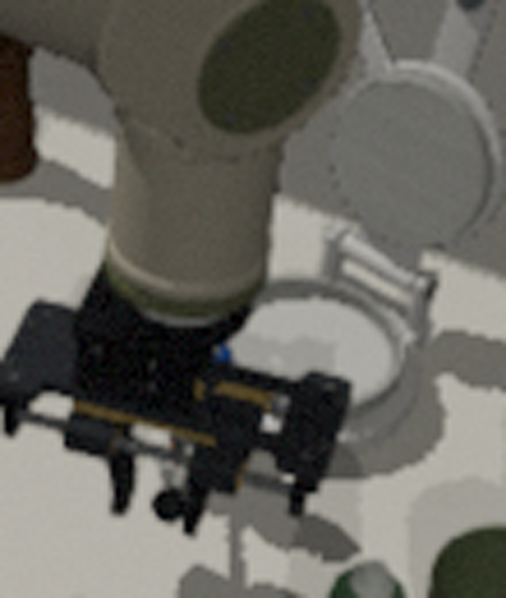

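```bash
python3 - <<'E'
import numpy as np
for a in np.arange(-169.5,-265,-3):
    m=np.radians(a-1.5);print(a-3,(.00419*np.sin(m)).round(4),(-.00419*np.cos(m)).round(4),end=" | ")
E
```

```text
-172.5 -0.0007 0.0041 | -175.5 -0.0004 0.0042 | -178.5 -0.0002 0.0042 | -181.5 -0.0 0.0042 | -184.5 0.0002 0.0042 | -187.5 0.0004 0.0042 | -190.5 0.0007 0.0041 | -193.5 0.0009 0.0041 | -196.5 0.0011 0.004 | -199.5 0.0013 0.004 | -202.5 0.0015 0.0039 | -205.5 0.0017 0.0038 | -208.5 0.0019 0.0037 | -211.5 0.0021 0.0036 | -214.5 0.0023 0.0035 | -217.5 0.0025 0.0034 | -220.5 0.0026 0.0033 | -223.5 0.0028 0.0031 | -226.5 0.003 0.003 | -229.5 0.0031 0.0028 | -232.5 0.0033 0.0026 | -235.5 0.0034 0.0025 | -238.5 0.0035 0.0023 | -241.5 0.0036 0.0021 | -244.5 0.0037 0.0019 | -247.5 0.0038 0.0017 | -250.5 0.0039 0.0015 | -253.5 0.004 0.0013 | -256.5 0.004 0.0011 | -259.5 0.0041 0.0009 | -262.5 0.0041 0.0007 | -265.5 0.0042 0.0004 |
```

Call:
drive_tool:
  moves: "-0.0011 0.0083 0 -6 0.6;-0.0002 0.0084 -0.0005 -6 0.6;0.0002 0.0042 0 -3 0.6;0.0004 0.0042 0 -3 0.6"

```text
time: 15.1
ee_pos: [0.4665, -0.1813, 0.0608]
eef_rot: [0.706, -0.043, -0.705, -0.043]
ft_force: [1.3, -2.0, -1.2]
width: 0.0352
```

```bash
python3 f.py
```

```text
t 15.1 ang -187.23 rad 0.0801 z 0.0608 jaw -97.0 Ftan 1.77 Frad 1.53 Fjaw -1.78 j7 -1.12 w 0.03516367845304876
```

Call:
drive_tool:
  moves: "0.0007 0.0041 -0.0003 -3 0.6;0.0009 0.0041 0 -3 0.6;0.0011 0.004 0 -3 0.6"

```text
time: 15.48
ee_pos: [0.4691, -0.1692, 0.0604]
eef_rot: [0.701, -0.098, -0.7, -0.098]
ft_force: [0.4, -2.0, -0.2]
width: 0.0347
```

```bash
python3 f.py
```

```text
t 15.475 ang -196.12 rad 0.0801 z 0.0604 jaw -106.0 Ftan 1.82 Frad 0.9 Fjaw -1.82 j7 -1.29 w 0.03469702424833356
```

Call:
drive_tool:
  moves: "0.0013 0.004 -0.0003 -3 0.6;0.0015 0.0039 0 -3 0.6"

```text
time: 15.72
ee_pos: [0.4718, -0.1613, 0.0601]
eef_rot: [0.694, -0.135, -0.694, -0.135]
ft_force: [0.7, -1.4, -1.1]
width: 0.0348
```

```bash
python3 f.py
```

```text
t 15.725 ang -202.1 rad 0.08 z 0.0601 jaw -112.0 Ftan 1.01 Frad 1.21 Fjaw -1.01 j7 -1.4 w 0.03476467304388765
```

Call:
drive_tool:
  moves: "0.0017 0.0038 -0.0003 -3 0.6;0.0019 0.0037 0 -3 0.6;0.0021 0.0036 0 -3 0.6"

```text
time: 16.1
ee_pos: [0.4775, -0.1502, 0.0597]
eef_rot: [0.682, -0.189, -0.681, -0.189]
ft_force: [0.6, -1.6, -0.5]
width: 0.0349
```

```bash
python3 f.py
```

```text
t 16.1 ang -211.02 rad 0.08 z 0.0597 jaw -121.0 Ftan 1.02 Frad 1.36 Fjaw -1.02 j7 -1.55 w 0.034886869032961614
```

Call:
drive_tool:
  moves: "0.0023 0.0035 -0.0003 -3 0.6;0.0025 0.0034 0 -3 0.6;0.0026 0.0033 0 -3 0.6"

```text
time: 16.48
ee_pos: [0.4844, -0.1408, 0.0593]
eef_rot: [0.664, -0.242, -0.664, -0.241]
ft_force: [-2.1, -6.6, -0.8]
width: 0.0349
```

```bash
python3 f.py w9
```

```text
t 16.475 ang -219.43 rad 0.0797 z 0.0593 jaw -130.0 Ftan 6.38 Frad 2.57 Fjaw -6.35 j7 -1.71 w 0.03489850445828936
```

View pics/w9.png

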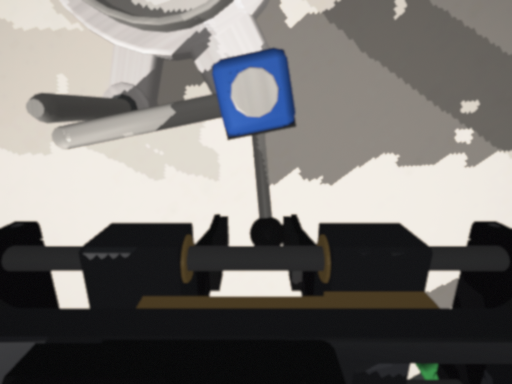

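The push jumped to 6.4 N, so the nut has met the washer. From here I'll use small steps with a force check after each.

Call:
drive_tool:
  moves: "0.0018 0.0021 0 -2 0.6;0.0019 0.002 0 -2 0.6;0 0 0 0 0.6"

```text
time: 16.95
ee_pos: [0.4879, -0.137, 0.0592]
eef_rot: [0.656, -0.266, -0.656, -0.264]
ft_force: [-1.8, -5.7, 0.1]
width: 0.035
```

```bash
python3 f.py; python3 -c "
from f import rep
from bench import cams
for i in range(2):
    cams.camera('top'); rep()"
```

```text
t 16.95 ang -223.1 rad 0.0796 z 0.0592 jaw -134.0 Ftan 5.34 Frad 2.59 Fjaw -5.3 j7 -1.77 w 0.03498998146379283
t 17.0 ang -223.12 rad 0.0796 z 0.0593 jaw -134.0 Ftan 6.52 Frad 2.5 Fjaw -6.48 j7 -1.77 w 0.03513085237747417
t 17.05 ang -223.11 rad 0.0796 z 0.0593 jaw -134.0 Ftan 5.03 Frad 2.8 Fjaw -4.99 j7 -1.77 w 0.03505538480335389
```

Call:
drive_tool:
  moves: "0.002 0.0019 0 -2 0.6;0.0021 0.0018 0 -2 0.6"

```text
time: 17.3
ee_pos: [0.4914, -0.1338, 0.0592]
eef_rot: [-0.646, 0.289, 0.646, 0.287]
ft_force: [-4.5, -7.9, 0.0]
width: 0.0348
```

```bash
python3 -c "
from f import rep
from bench import cams
rep()
for i in range(3):
    cams.camera('top'); rep()"
```

```text
t 17.3 ang -226.53 rad 0.0793 z 0.0592 jaw -138.1 Ftan 8.68 Frad 2.64 Fjaw -8.6 j7 -1.84 w 0.03477745887653276
t 17.35 ang -226.76 rad 0.0794 z 0.0591 jaw -138.2 Ftan 7.71 Frad 2.64 Fjaw -7.65 j7 -1.84 w 0.034933721841199826
t 17.4 ang -226.69 rad 0.0794 z 0.0591 jaw -138.0 Ftan 7.91 Frad 1.75 Fjaw -7.86 j7 -1.84 w 0.03498104646281548
t 17.45 ang -226.67 rad 0.0794 z 0.0592 jaw -138.0 Ftan 6.53 Frad 2.62 Fjaw -6.47 j7 -1.84 w 0.035090873589151
```

Call:
drive_tool:
  moves: "0.0022 0.0018 0 -2 0.6;0.0022 0.0017 0 -2 0.6;0 0 0 0 0.6"

```text
time: 17.82
ee_pos: [0.4954, -0.1304, 0.059]
eef_rot: [-0.635, 0.311, 0.636, 0.309]
ft_force: [-6.0, -8.0, 0.9]
width: 0.0346
```

```bash
python3 -c "
from f import rep
from bench import cams
rep()
for i in range(3):
    cams.camera('top'); rep()"
```

```text
t 17.825 ang -230.34 rad 0.0793 z 0.059 jaw -142.0 Ftan 9.76 Frad 2.31 Fjaw -9.68 j7 -1.9 w 0.03461212158729608
t 17.875 ang -230.31 rad 0.0793 z 0.059 jaw -142.0 Ftan 9.25 Frad 2.85 Fjaw -9.16 j7 -1.9 w 0.03500675068917682
t 17.925 ang -230.31 rad 0.0793 z 0.059 jaw -142.0 Ftan 9.6 Frad 3.0 Fjaw -9.5 j7 -1.9 w 0.034905098047895655
t 17.975 ang -230.31 rad 0.0793 z 0.059 jaw -142.0 Ftan 9.54 Frad 2.68 Fjaw -9.46 j7 -1.9 w 0.034815405343919234
```

Call:
drive_tool:
  moves: "0.0023 0.0016 0 -2 0.6;0.0023 0.0015 0 -2 0.6;0 0 0 0 0.6"

```text
time: 18.35
ee_pos: [0.4994, -0.1274, 0.0589]
eef_rot: [-0.623, 0.334, 0.625, 0.331]
ft_force: [-8.2, -8.5, 2.8]
width: 0.0349
```

```bash
python3 -c "
from f import rep
from bench import cams
rep()
for i in range(3):
    cams.camera('top'); rep()"; python3 f.py w10
```

```text
t 18.35 ang -233.93 rad 0.0791 z 0.0589 jaw -146.1 Ftan 11.62 Frad 2.08 Fjaw -11.54 j7 -1.97 w 0.034916091799696944
t 18.4 ang -233.93 rad 0.0791 z 0.0589 jaw -146.0 Ftan 10.41 Frad 2.21 Fjaw -10.32 j7 -1.97 w 0.03485364992190171
t 18.45 ang -233.95 rad 0.0791 z 0.0589 jaw -146.0 Ftan 10.97 Frad 1.69 Fjaw -10.9 j7 -1.97 w 0.03484745614611248
t 18.5 ang -233.92 rad 0.0791 z 0.0589 jaw -146.0 Ftan 11.03 Frad 2.54 Fjaw -10.93 j7 -1.97 w 0.03472680726441061
t 18.5 ang -233.92 rad 0.0791 z 0.0589 jaw -146.0 Ftan 11.03 Frad 2.54 Fjaw -10.93 j7 -1.97 w 0.03472680726441061
```

View pics/w10.png

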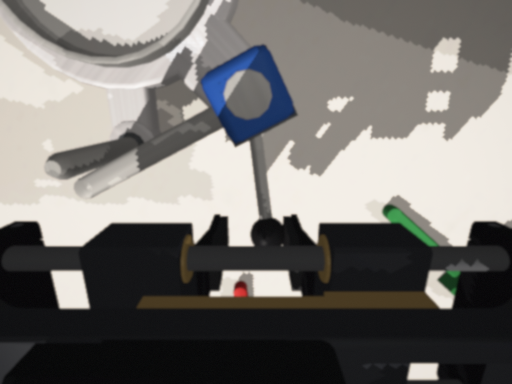

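Call:
drive_tool:
  moves: "0.0012 0.0007 0 -1 0.6;0.0012 0.0007 0 -1 0.6;0 0 0 0 0.6"

```text
time: 18.98
ee_pos: [0.5013, -0.1262, 0.0588]
eef_rot: [-0.617, 0.345, 0.619, 0.342]
ft_force: [-9.3, -8.7, 4.1]
width: 0.0351
```

```bash
python3 -c "
from f import rep
from bench import cams
rep()
for i in range(4):
    cams.camera('top'); rep()"
```

```text
t 18.975 ang -235.55 rad 0.079 z 0.0588 jaw -148.1 Ftan 12.6 Frad 1.93 Fjaw -12.5 j7 -2.0 w 0.035058771972831124
t 19.025 ang -235.57 rad 0.079 z 0.0588 jaw -148.0 Ftan 13.1 Frad 1.34 Fjaw -13.03 j7 -2.0 w 0.034627217037079216
t 19.075 ang -235.56 rad 0.079 z 0.0588 jaw -148.0 Ftan 13.0 Frad 1.98 Fjaw -12.9 j7 -2.0 w 0.03497606574165691
t 19.125 ang -235.54 rad 0.079 z 0.0588 jaw -148.0 Ftan 12.67 Frad 1.41 Fjaw -12.59 j7 -2.0 w 0.03494276437968782
t 19.175 ang -235.56 rad 0.079 z 0.0588 jaw -148.0 Ftan 12.34 Frad 1.79 Fjaw -12.25 j7 -2.0 w 0.034684173861673835
```

Push reads about 12.6 N. Backing off and lifting.

Call:
drive_tool:
  moves: "-0.0024 -0.0018 0 1 0.6;-0.0024 -0.0018 0 1 0.6;-0.001 -0.0007 0 0 0.5;0 0 0 0 0.3;0 0 0.03 0 0.2;0 0 0.05 0 0;0 0 0.05 0 0;0 0 0.02 0 0;0 0 0 0 0"

```text
time: 20.3
ee_pos: [0.4992, -0.1273, 0.2104]
eef_rot: [0.625, -0.331, -0.624, -0.333]
ft_force: [-0.5, -0.8, -0.3]
width: 0.0855
```

```bash
python3 f.py w11; python3 - <<'E'
from h import *
t=cams.camera("top");crop(t,260,160,75,60,8,"pics/t11.png")
E
```

```text
t 20.3 ang -233.91 rad 0.0794 z 0.2104 jaw -145.9 Ftan 0.93 Frad 0.34 Fjaw -0.91 j7 -2.17 w 0.0855282459064936
```

View pics/w11.png

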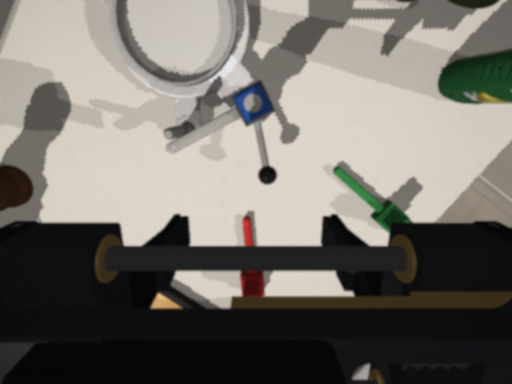

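View pics/w11s.png

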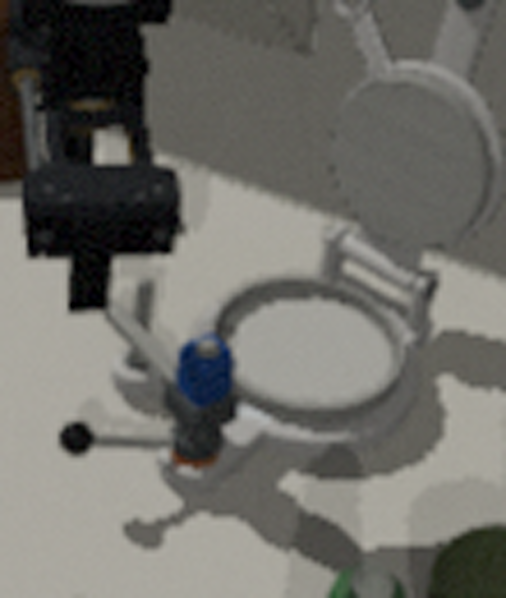

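```bash
python3 - <<'E'
from h import *
ims=[cams.camera("wrist") for _ in range(3)]
w=dict(ims[0]);w["color"]=np.mean([i["color"] for i in ims],0).astype(np.uint8);np.savez("w11.npz",**w)
crop(w,155,75,125,115,6,"pics/w11c.png")
E
```

```text
(no output)
```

View pics/w11c.png

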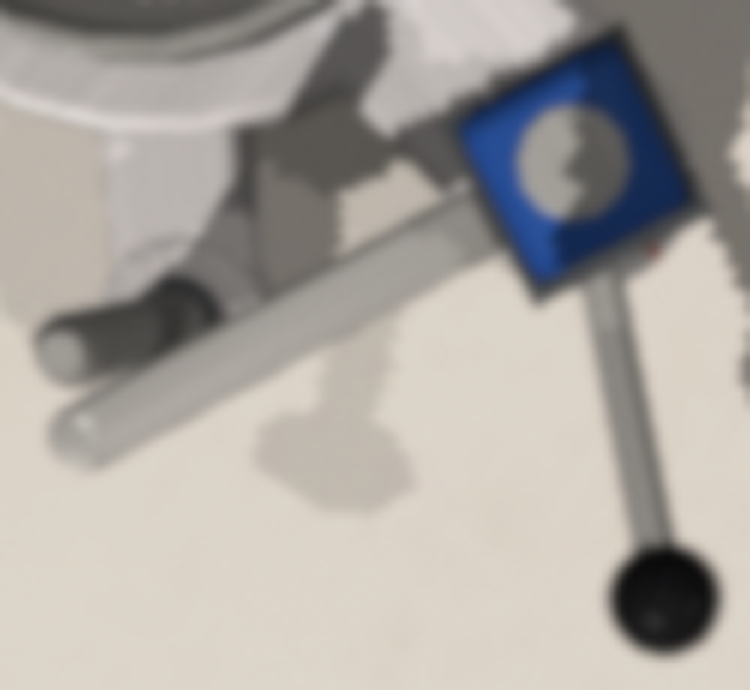

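View pics/t11.png

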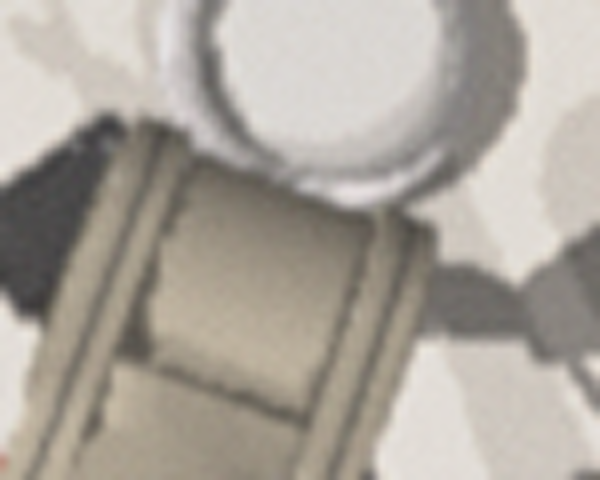

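```bash
python3 - <<'E'
from h import *
w=dict(np.load("w11.npz"))
U=lambda x,y,z:unproj(w,((x+.5)/6-.5+155,(y+.5)/6-.5+75),z)
a=lambda v:np.degrees(np.arctan2(v[1],v[0]))
print("centre",U(574,163,.115))
print("edges",a(U(460,130,.115)-U(615,38,.115)),a(U(540,290,.115)-U(692,200,.115)),a(U(460,130,.115)-U(540,290,.115)),a(U(615,38,.115)-U(692,200,.115)))
print("tail",a(U(95,460,.071)-U(490,253,.071)),a(U(130,385,.071)-U(470,200,.071)), "tip",U(60,437,.071))
T=U(60,437,.071);c=U(574,163,.115);print(a(T-c),np.linalg.norm((T-c)[:2]))
b=U(664,599,.057);C=np.array([.546,-.1914,0]);print("ball",a(b-C),np.linalg.norm((b-C)[:2]),"ball from keyc",a(b-c))
print(r.read_state()["ee_pos"])
E
```

```text
centre [ 0.54690572 -0.19165619  0.115     ]
edges 63.11482746314107 63.878000296895216 -29.313635300156598 -28.95989870930486
tail 60.732523099065084 61.355417587255346 tip [ 0.59749696 -0.10300979  0.071     ]
60.28623849895561 0.10206693271367319
ball 135.10468039762233 0.07860259066699471 ball from keyc 135.43491074861922
[ 0.49769532 -0.12784279  0.2083952 ]
```

Call:
drive_tool:
  moves: "0.016 -0.022 0 9 0;0.016 -0.022 0 9 0;0.0155 -0.0205 0 8.9 0;0 0 -0.02 0 0;0 0 -0.02 0 0;0 0 0 0 0;0 0 0 0 0"

```text
time: 21.48
ee_pos: [0.5456, -0.1918, 0.1693]
eef_rot: [-0.684, 0.178, 0.684, 0.178]
ft_force: [-0.7, -0.9, 0.1]
width: 0.087
```

```bash
python3 f.py w12; python3 - <<'E'
from h import *
w=cams.camera("wrist");c=w["extrinsics"];print(proj(w,(.5468,-.1916,.115)))
crop(w,180,90,150,130,5,"pics/w12c.png",[((.5468,-.1916,.115),(0,255,0)),(tuple(np.array([.5468,-.1916,.071])+.106*np.array([np.cos(np.radians(61)),np.sin(np.radians(61)),0])),(0,255,0))])
print(r.read_state()["ee_pos"])
E
```

```text
t 21.475 ang -133.51 rad 0.0005 z 0.1693 jaw -119.1 Ftan 0.12 Frad -1.09 Fjaw -1.09 j7 -1.51 w 0.08704812527424954
[254.94426293 206.04494826]
[ 0.54596292 -0.19215711  0.16981368]
```

View pics/w12c.png

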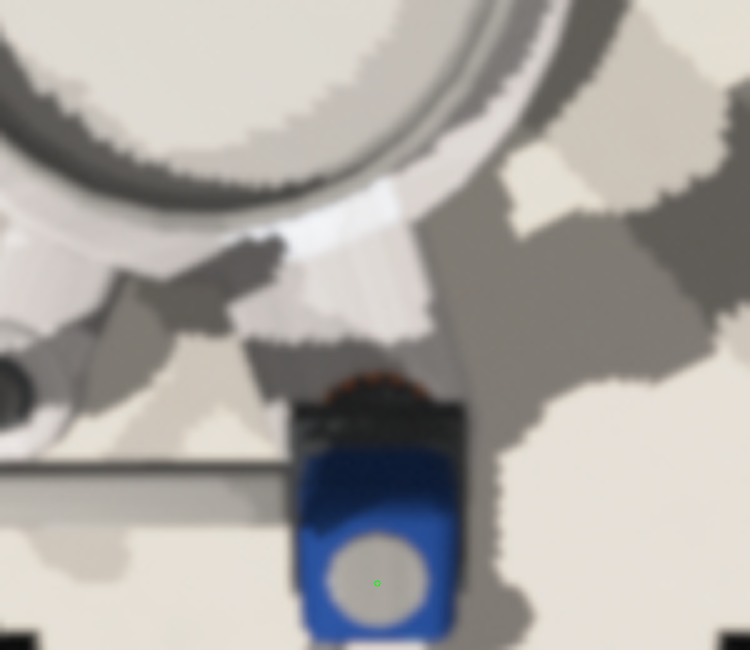

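Call:
drive_tool:
  moves: "0.0008 0.0003 -0.03 0.5 0;0 0 -0.03 0 0;0 0 -0.013 0 0;0 0 0 0 0.5;0 0 0 0 1;0 0 0 0 1;0 0 0 0 1;0 0 0 0 1;0 0 0 0 1;0 0 0 0 1"
  newtons: 30

```text
time: 22.88
ee_pos: [0.5464, -0.1922, 0.0962]
eef_rot: [-0.685, 0.175, 0.685, 0.175]
ft_force: [-0.2, -0.5, 0.7]
width: 0.0257
```

Call:
drive_tool:
  moves: "0 0 0.004 0 1;0 0 0.006 0 1;0 0 0.008 0 1;0 0 0 0 1"

```text
time: 23.38
ee_pos: [0.5465, -0.192, 0.115]
eef_rot: [0.685, -0.175, -0.685, -0.175]
ft_force: [-0.9, 0.7, -1.4]
width: 0.0259
```

```bash
python3 f.py w13
```

```text
t 23.375 ang -50.9 rad 0.0008 z 0.115 jaw -118.6 Ftan -0.25 Frad 1.12 Fjaw 0.2 j7 -1.46 w 0.025857144304173293
```

View pics/w13s.png

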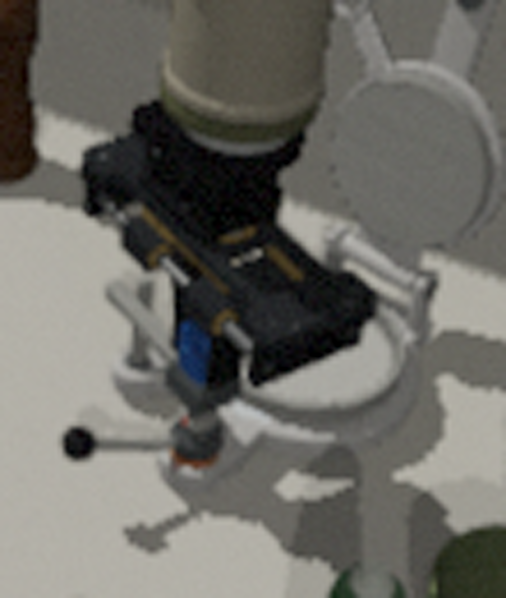

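Call:
drive_tool:
  moves: "0 0 0.02 0 1;0 0 0.03 0 1;-0.02 0.015 0.01 0 1;-0.025 0.02 0 0 1;0 0 0 0 1;0 0 0 0 1"

```text
time: 24.22
ee_pos: [0.5021, -0.1572, 0.1751]
eef_rot: [0.686, -0.175, -0.685, -0.175]
ft_force: [-0.1, 0.1, -1.7]
width: 0.0263
```

```bash
python3 - <<'E'
from h import *
ims=[cams.camera("wrist") for _ in range(3)]
w=dict(ims[0]);w["color"]=np.mean([i["color"] for i in ims],0).astype(np.uint8);np.savez("w14.npz",**w)
cv2.imwrite("pics/w14.png",w["color"][:,:,::-1]);print(proj(w,(.546,-.1914,.06)),r.read_state()["ee_pos"])
u,v=proj(w,(.546,-.1914,.06)).astype(int)
crop(w,u-35,v-35,70,70,8,"pics/w14c.png")
E
```

```text
[265.28251394 131.12689302] [ 0.5018445  -0.15789165  0.17450423]
```

View pics/w14.png

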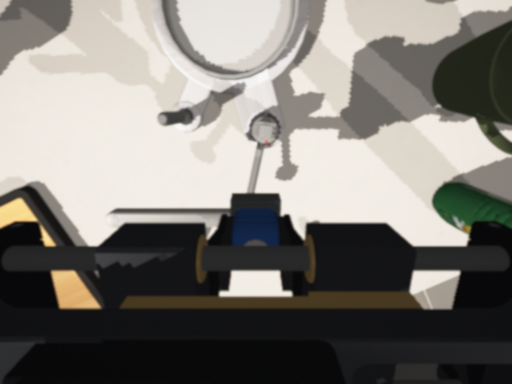

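View pics/w14c.png

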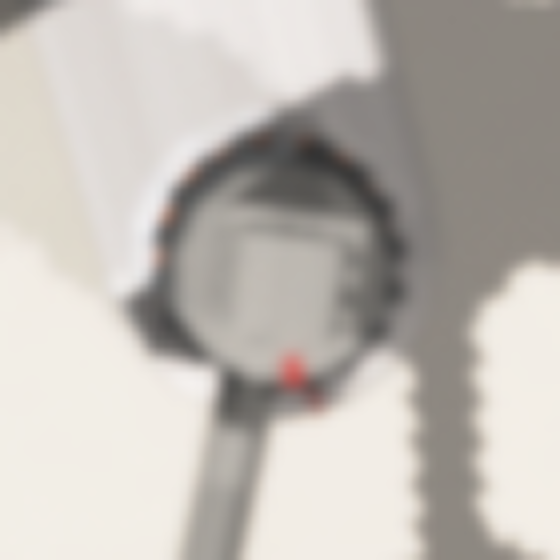

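The flats now read about 55° against 62° before, so the screw turned about 0.12 rad, which is within limits. Taking the key back to the board.

Call:
drive_tool:
  moves: "0 0.02 0 2 1;0 0.035 0 4 1;0 0.045 0 4 1;0 0.045 0 4 1;0 0.045 0 4 1;0 0.045 0 4 1;0 0.045 0 4 1;0 0.04 0 4 1;0 0.035 0 4 1;0 0.025 0 4 1;0 0.015 0 0 1;0 0 -0.03 0 1;0 0 -0.04 0 1;0 0 -0.03 0 1;0 0 0 0 1"

```text
time: 26.25
ee_pos: [0.5005, 0.2363, 0.0726]
eef_rot: [-0.704, -0.056, 0.706, -0.058]
ft_force: [-0.4, 0.3, -1.4]
width: 0.0257
```

```bash
python3 f.py w15; python3 - <<'E'
from h import *
t=cams.camera("top");crop(t,110,155,130,100,6,"pics/t15.png")
s=cams.camera("scene");crop(s,90,110,160,110,5,"pics/s15.png")
E
```

```text
t 26.25 ang -263.93 rad 0.4301 z 0.0726 jaw -80.7 Ftan 0.37 Frad -0.33 Fjaw 0.35 j7 -1.66 w 0.025721861929583142
```

View pics/s15.png

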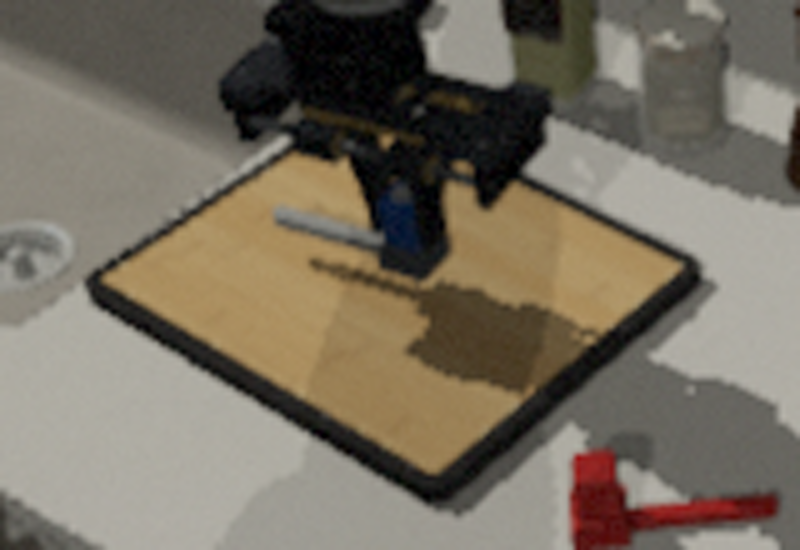

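View pics/w15.png

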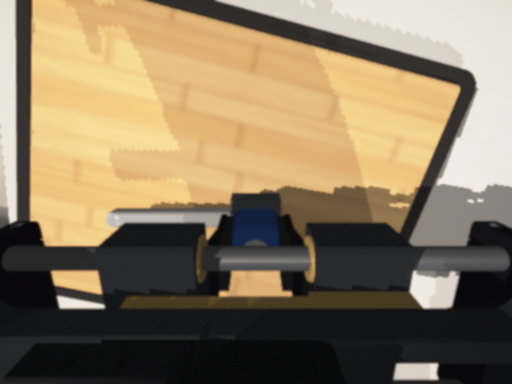

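Call:
drive_tool:
  moves: "0 0 -0.012 0 1;0 0 -0.006 0 1;0 0 -0.002 0 1;0 0 -0.001 0 1;0 0 0 0 1"

```text
time: 27.08
ee_pos: [0.5015, 0.2379, 0.0533]
eef_rot: [0.705, 0.058, -0.705, 0.058]
ft_force: [-0.1, 0.2, -1.9]
width: 0.0259
```

Call:
drive_tool:
  moves: "0 0 -0.001 0 1;0 0 -0.001 0 1;0 0 0 0 1"

```text
time: 27.45
ee_pos: [0.5016, 0.238, 0.0518]
eef_rot: [0.705, 0.058, -0.705, 0.058]
ft_force: [-3.3, -1.4, 5.9]
width: 0.0259
```

Call:
drive_tool:
  moves: "0 0 0.0003 0 0.7;0 0 0 0 0.3;0 0 0 0 0;0 0 0 0 0;0 0 0 0 0;0 0 0.03 0 0;0 0 0.05 0 0;0 0 0.06 0 0;-0.05 0 0.03 0 0;-0.05 0.05 0 0 0;-0.05 0.05 0 0 0;0 0 0 0 0"

```text
time: 28.95
ee_pos: [0.3592, 0.33, 0.2215]
eef_rot: [-0.704, -0.061, 0.705, -0.06]
ft_force: [1.5, -0.1, -0.4]
width: 0.0871
```

```bash
python3 - <<'E'
from h import *
t=cams.camera("top");crop(t,100,110,290,165,2.7,"pics/t16.png")
s=cams.camera("scene");cv2.imwrite("pics/s16.png",s["color"][:,:,::-1]);crop(s,265,150,90,90,6,"pics/s16c.png")
st=r.read_state();print(st["time"],st["ee_pos"],st["ft_force"])
U=lambda x,y,z:unproj(s,((x+.5)/6-.5+265,(y+.5)/6-.5+150),z)
E
```

```text
29.05 [0.3628115  0.32642961 0.22150292] [ 0.93584798 -0.34606286 -0.04972492]
```

View pics/t16.png

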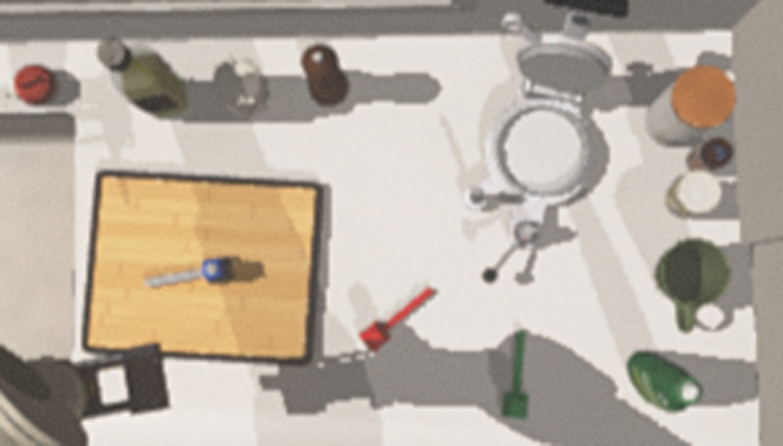

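View pics/s16.png

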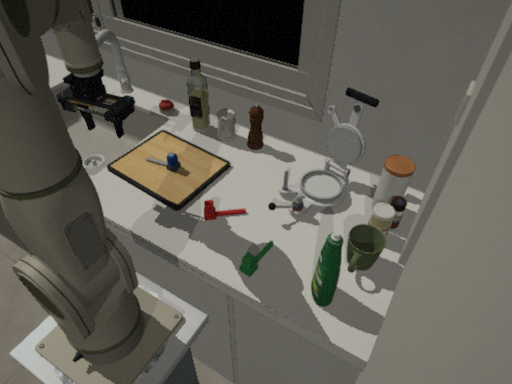

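View pics/s16c.png

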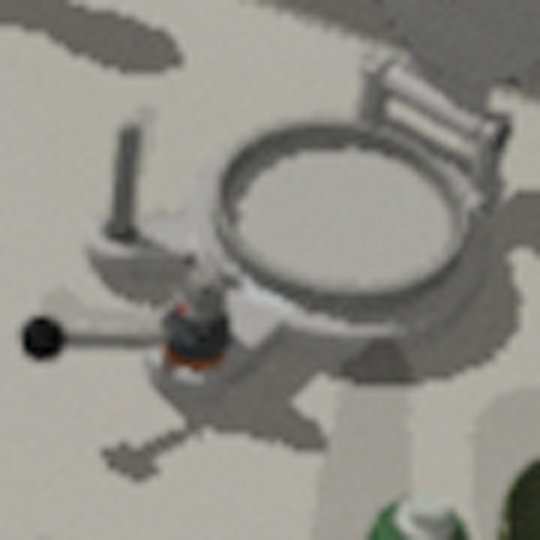

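The key stands on the board (top view (215,270) in the crop), the lever has swung round, and all the other items are where they were. Handing in.

```bash
python3 -c "
from bench import ticket
print(ticket.close_job())"
```

```text
the job is handed in; nothing more can be done
None
```

The job is done and handed in at about 29 s of the 72 s allowed; the hand-in returns no verdict.

- **Key on the screw:** I took the blue key from the board and lowered it onto the square head. It stopped on the collar at the expected height of about 60 mm, with the tail just anticlockwise of the guide post.
- **Tightening:** I swung the lever clockwise about 91° by its ball. The push jumped from about 1.8 N to about 6 N at the washer and ended at 12.3–13.1 N (mean about 12.7 N). That is slightly above 12 N and below the 16 N that crushes the washer. In this stretch the force rose a little more slowly than the stated 37 N per rad.
- **Screw setting:** After the key came off, the head's flats had turned from about 62° to 55°, roughly 0.12 rad. This is within the 0.35 rad allowed.
- **Key back on the board:** It stands upright and fully on the board, though not in its original spot or direction.
- **Last pictures:** In the final top and scene views the bottles, jars, canister, mug and mill look unmoved, judged by eye. The arm is clear of everything.

I did not measure the washer's squeeze or re-test the nut's tightness after letting go; both rest on the push force alone.

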